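# Find and seat the plug that rubs in a bench centrifuge

## Task

One of the five rubber plugs in the centrifuge's chamber floor has crept up a few millimetres, too little to trust the eye, and rubs on the rotor's cups as they pass: push one of the cups slowly round with a light fingertip, without gripping the rotor, and feel for the rise in drag until you know which plug it is. Turn the rotor clear, press that one plug fully home, firmly but without forcing it, and do not press the other plugs. Then turn the rotor so that a cup passes over the same spot once more to check that it runs free, and leave the rotor still and everything else where it stands.

Things in the scene. Friction and masses are not known exactly. Their poses are not given: they have to be found in the camera images.
- rotor (a joint): angle of the two-place rotor about its upright spindle, growing counter-clockwise seen from above; it turns endlessly either way with a light steady drag (about 0.8 N at the cups while it moves) and stays where it is left. A light push on a cup moves it: it must not be gripped, nor pushed or struck with more than 20 N.
- rotor_nut (a point): top centre of the black nut (26 mm across) on the rotor's hub, on the spindle axis, 66 mm above the chamber floor. The rotor is a level bar 20 mm wide, 9 mm thick, its underside 34 mm above the chamber floor, with a hub 38 mm across and an upright cup at each end.
- cup_a (a point): centre of the top of one of the rotor's two identical metal cups, 75 mm from the spindle axis: upright cylinder 30 mm across (rim bead 33 mm) with a round bottom, from 5 mm to 55 mm above the chamber floor; its straight side, free to push on, runs from 20 mm to 50 mm above the floor.
- cup_b (a point): the same point of the other cup, opposite the first. From 8 to 10 mm before the centre of either cup comes over the raised plug until as far past it, the drag at the cup rises by about 4 to 8 N when the cup moves at 30 to 50 mm/s, and more when it moves faster; it is felt only while the rotor moves, not when it stands.
- centrifuge: white bench centrifuge, fixed, 330 x 420 x 150 mm, lid off; origin on the table under the spindle axis, z up, its -x side the front, the control deck on its -y side. Around the spindle is a round open well 240 mm across; its rim is 150 mm above the table and 46 mm above the chamber floor, which is flat, at 104 mm above the table. Other small things, all under 100 mm high, stand about on the table beside and behind it (bystanders).
- lid: clear lift-off lid, 264 mm across, 48 mm high with its knob, lying on the table (bystander); origin under its centre.
- tea_glass: amber glass of tea 66 mm across, 85 mm high (bystander); origin under its centre.
- suture_pad: skin-coloured suturing practice pad 100 x 160 x 18 mm (bystander); origin under its centre.
- needle_holder: steel ring-handled needle holder about 135 mm long, lying flat along its x (bystander); origin at its pivot.
- scissors: steel scissors about 150 mm long, lying flat along its x (bystander); origin at the pivot.
- tweezers: steel tweezers 122 mm long, lying on the centrifuge's control deck (bystander); origin under the middle.
- plug1 (a point): centre of one of the five round holes in the chamber floor, at floor level, 72 degrees apart, 75 mm from the spindle axis. Each holds a black rubber push-in plug with a domed head 20 mm across, whose top stands 3 to 4 mm above the floor when seated, clear of the cups; on one, not known beforehand, it stands about 6 mm up and rubs.
- plug2 (a point): the same point of another plug. The raised plug, wherever it is, goes straight down against about 14 N of steady friction to a firm stop and stays where it is left; it must not be pressed with more than 35 N. A seated plug must not be pressed with more than 5 N.
- plug3 (a point): the same point of another plug.
- plug4 (a point): the same point of another plug.
- plug5 (a point): the same point of another plug.

How it is judged:
By the outcome, as a careful person would: the job done as asked, in the order asked, and still so for the second after the job is handed in, with the robot touching nothing.
It also fails if it takes over 64 s, if anything falls off the work surface, if the arm or the gripper's body presses on something with over 40 N, if the wrist force passes 120 N, or if a joint passes its speed limit or range.

## Robot

A 6-joint arm with a two-finger parallel gripper is mounted at the origin on the work surface. World frame = base frame: x ahead of the robot, y to its left, z up, the work surface at z = 0. Lengths are in m, angles in rad, forces in N, time in s.
With the tool pointing down it reaches from about 0.35 to 0.85 m from the base axis. Payload 8.1 kg.
Tool frame: the origin (TCP) lies on the mounting face of the last link; the fingertips stand 173 mm ahead of it and the grasp point (between the pads) lies 155 mm ahead of it; z points along the fingers, y is the line along which they close (so a half turn about z gives the same grasp; the last joint's range is limited). The gripper opens to 85 mm and grips with 20 to 120 N. Pads are 22 mm wide; open, the fingers measure 114 mm over their backs; the gripper's body (76 mm by 85 mm) begins 54 mm behind the grasp point. The pads swing forward as they close: fully open they stand 13 mm farther back than shut.
Start: joints at [-1.186, 0.13, 1.488, -0, 1.523, -0.085], TCP at [0.272, -0.535, 0.405] pointing down, gripper open.
Joint ranges: [-2.96, 2.96], [-0.89, 2.26], [0.02, 2.5], [-1.34, 4.48], [0, 2.73], [-2.66, 2.66]. Speed limits (rad/s): [2.39, 2.39, 2.79, 3.14, 3.14, 3.14].

## Interface

Orientations are given as a unit quaternion [x, y, z, w].
In Python, from bench import manip gives the robot as it stands. The module is installed in compiled form; this text tells all that it offers.
- The arm moves only by the tool drive_tool, never from a script. Its argument "commands" is one flat list of numbers, 5 for each row, row after row: the finger opening in cm, from 0 to 8.54, then the shift along the tool's x, y, z in cm, then the turn about the tool's z in rad. A call has 1 to 12 rows; each row shifts and turns the commanded pose from where the row before left it, along the tool's axes as they then stand; what a row does not reach is not made up. A row lasts 1/10 s, in which the tool goes at most 50 mm and 8.59 degrees, less where a joint would pass 70% of its speed; a pose out of reach is approached as far as the arm can. A call with a gripper value outside its range is refused whole. The fingers move at their own pace and stop on an object; "force" is the grip in N (left out, the last holds). Time passes only in rows, so rows that do not move let the fingers close. It gives the time, the measured TCP pose, the force, the opening and the grip force at its end, in the units of the state.
- manip.get_obs(): the state, without advancing time (a new reading comes with each control period).
- manip.camera(name): name is "scene" or "top"; returns the picture (480x640x3 uint8, blue, green, red); there is no depth.
- manip.camera_info(name): a dict with "camera_matrix" (3x3 intrinsics, pixels), "D" ([k1, k2, p1, p2, k3] as OpenCV has them; the pictures are not rectified), "R" (3x3) and "t" (3): a world point X has camera coordinates R X + t. Camera axes: x right, y down, z forward; pixel columns grow to the right and rows downward; lengths in m; the calibration is good to about 2 mm. A picture is of the moment at which its call begins. camera_info takes no time and is no camera call.
- manip.hand_in(): hands the job in; it is judged then, once.
Trained networks look in the newest picture that a camera, given by its name, has taken for a name from the list of things; names that differ only in an ending like _2 or _b are one class to them, and where a whole thing is asked for, a point or a joint stands for the part that bears it (a point fixed in the world has none). Each returns a list of dicts, best first, with "p" (0 to 1); they miss things now and then, are a little off and sometimes report something else, mostly with a low value. They report only what shows in the picture. A call takes as long as a camera call.
- manip.outline_of(camera, query): "pixels" (480x640 bool, what is visible of it) and "centre" ([column, row] in pixels, amid what is visible of it).
The state is a dict: "t": time; "joints": joint angles; "qd": joint speeds; "effort": joint torques, N m; "tool_pos": TCP position; "orientation": TCP orientation; "wrist_force": force on the tool from outside, world axes, zero at the start; "moment": the same for the moment, N m; "grip_width": finger opening in m; "grasp_force": force on a finger pad.
Only numpy, scipy, OpenCV 4.12 (cv2) and the standard library are available. Lean on these libraries where they do the work, as an engineer would, in place of code of your own. Each camera call takes 0.05 s, during which the arm holds its last target. There are 200 camera calls.

## Working session

There is one attempt and no reset: what is moved stays moved. The work goes in short steps, Python scripts to look and compute and a tool call to move; the robot and the scene stay as the last step left them, time stands still between calls to the robot, and variables do not carry over. Pictures are saved under pics/ and viewed, at most 10 in all, crops included, and the job is handed in when it is done.

Besides the shell and the picture viewer there is one more tool, called after "Request:" as name(argument=value, ...), one argument or row to a line, values as JSON. drive_tool: Moves the arm, as the interface text tells. Its arguments: {"type":"object","properties":{"commands":{"type":"array"},"force":{"type":"number"}},"required":["commands"]}

```bash
mkdir -p pics; cat > h.py <<'E'
import numpy as np, cv2
from bench import manip
def pix2plane(cam,uv,z):
    c=manip.camera_info(cam);K=np.array(c["camera_matrix"]);D=np.array(c["D"]);R=np.array(c["R"]);t=np.array(c["t"]).ravel()
    n=cv2.undistortPoints(np.array(uv,float).reshape(-1,1,2),K,D).reshape(-1,2)
    d=np.c_[n,np.ones(len(n))]@R; o=-R.T@t
    return o+d*((z-o[2])/d[:,2])[:,None]
def proj(cam,X):
    c=manip.camera_info(cam)
    return cv2.projectPoints(np.array(X,float).reshape(-1,1,3),cv2.Rodrigues(np.array(c["R"]))[0],np.array(c["t"],float),np.array(c["camera_matrix"]),np.array(c["D"]))[0].reshape(-1,2)
E
python3 - <<'E'
from h import *
for c in("top","scene"):
    cv2.imwrite(f"pics/{c}0.png",manip.camera(c))
    i=manip.camera_info(c); print(c,(-np.array(i["R"]).T@np.array(i["t"]).ravel()).round(3),i["R"][2])
    for q,z in(("rotor_nut",.17),("cup_a",.159),("plug1",.108),("centrifuge",.15),("tweezers",.15)):
        for r in manip.outline_of(c,q)[:6]: print(q,round(r["p"],2),np.round(r["centre"],1),pix2plane(c,[r["centre"]],z)[0].round(3),r["pixels"].sum())
o=manip.get_obs();print(o)
E
```

```text
top [1.920e-01 1.000e-03 1.411e+00] [ 0.21977086 -0.006804   -0.97552779]
rotor_nut 0.62 [292.7 204.3] [0.554 0.03  0.17 ] 874
cup_a 0.6 [296.8 205. ] [0.556 0.021 0.159] 951
plug1 0.83 [292.  204.4] [0.572 0.033 0.108] 8165
plug1 0.61 [296.3 206.5] [0.567 0.023 0.108] 931
plug1 0.32 [129.8 201.4] [0.599 0.413 0.108] 767
centrifuge 0.68 [348.8 221.3] [ 0.515 -0.093  0.15 ] 20150
centrifuge 0.68 [294.2 202. ] [0.566 0.027 0.15 ] 955
tweezers 0.52 [347.1 220.3] [ 0.517 -0.089  0.15 ] 19716
tweezers 0.5 [381.1 165. ] [ 0.644 -0.175  0.15 ] 40
scene [ 1.069 -0.749  0.858] [-0.50445701  0.62046491 -0.60045518]
rotor_nut 0.61 [360.3 250.6] [ 0.592 -0.012  0.17 ] 898
cup_a 0.77 [360.3 250. ] [0.583 0.002 0.159] 962
plug1 0.91 [357.1 248.7] [0.538 0.056 0.108] 4142
centrifuge 0.65 [334.  287.9] [ 0.612 -0.135  0.15 ] 19690
centrifuge 0.59 [131.  367.1] [ 0.464 -0.539  0.15 ] 3042
tweezers 0.45 [329.2 298.1] [ 0.624 -0.167  0.15 ] 140
{'t': 0.6, 'joints': array([-1.18643460e+00,  1.30426206e-01,  1.48817934e+00, -1.27543474e-05,
        1.52299397e+00, -8.53796057e-02]), 'qd': array([ 0.00145897, -0.00037518, -0.00035665,  0.00011528, -0.00169747,
       -0.0001392 ]), 'effort': array([-1.05923518e-03, -5.68958652e+01, -5.00595188e+01, -1.79346671e-04,
        1.61457534e-03, -5.09159179e-06]), 'tool_pos': array([ 0.27162755, -0.5350103 ,  0.40468791]), 'orientation': array([ 9.72544376e-01,  2.32717503e-01, -6.81046592e-06, -2.44819006e-06]), 'wrist_force': array([ 1.01046196,  0.42673243, -0.35360604]), 'moment': array([-0.01924173,  0.05168834,  0.06290974]), 'grasp_force': 0.0, 'grip_width': 0.08519099283579495}
```

View pics/top0.png

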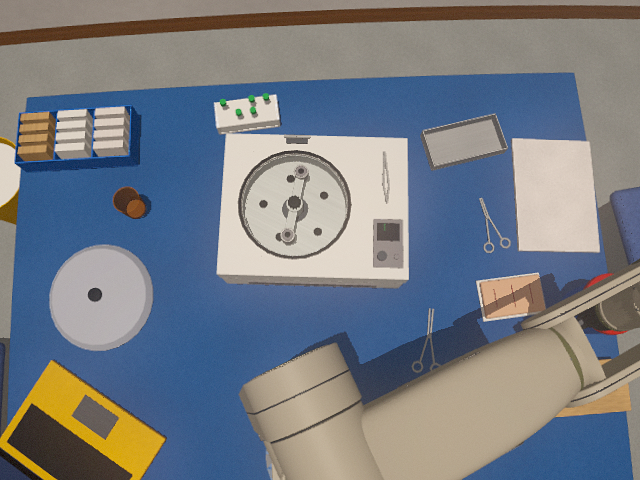

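View pics/scene0.png

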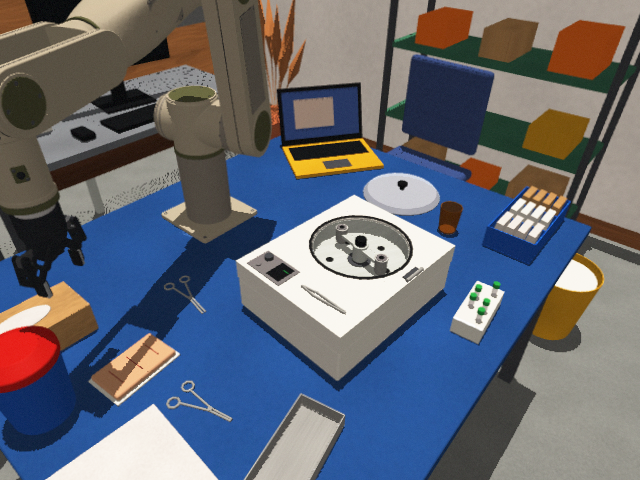

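The top view shows the well centred at about (295,204), the nut at (294,202), cups at (301,171) and (287,236), and plugs at about (291,179), (324,195), (313,231) and (263,204). One more is partly hidden near (281,238).

```bash
python3 - <<'E'
from h import *
im=manip.camera("top")
c=im[145:265,225:365]; 
g=c.max(axis=2)
n,l,s,ce=cv2.connectedComponentsWithStats((g<75).astype(np.uint8))
for i in range(1,n):
    if 12<s[i,4]<400:
        uv=ce[i]+[225,145]; print(uv.round(1),s[i,4],s[i,2:4],"floor",pix2plane("top",[uv],.107)[0].round(4),"nut",pix2plane("top",[uv],.168)[0].round(4))
# plug fit: centre + phase from guessed plugs
P=pix2plane("top",[(291,179),(324,195),(313,231),(263,204)],.107)[:,:2]
from scipy.optimize import least_squares
def f(p): 
    a=p[2]+np.deg2rad(72)*np.arange(5); q=np.c_[p[0]+.075*np.cos(a),p[1]+.075*np.sin(a)]
    return np.min(np.linalg.norm(P[:,None]-q[None],axis=2),1)
best=min((least_squares(f,[.566,.027,x]) for x in np.linspace(0,1.25,8)),key=lambda r:r.cost)
print(best.x,best.fun, np.rad2deg(best.x[2])%72)
print("cups",pix2plane("top",[(301,171),(287.5,236)],.157).round(4))
cv2.imwrite("pics/c1.png",cv2.resize(c,None,fx=5,fy=5,interpolation=cv2.INTER_CUBIC))
E
```

```text
[271.8 166. ] 221 [84 61] floor [0.6691 0.0766 0.107 ] nut [0.6468 0.073  0.168 ]
[0.56178531 0.02936727 0.06481162] [0.00245118 0.00316822 0.006454   0.00387071] 3.713432262342046
cups [[0.6357 0.0081 0.157 ]
 [0.4863 0.0444 0.157 ]]
```

View pics/c1.png

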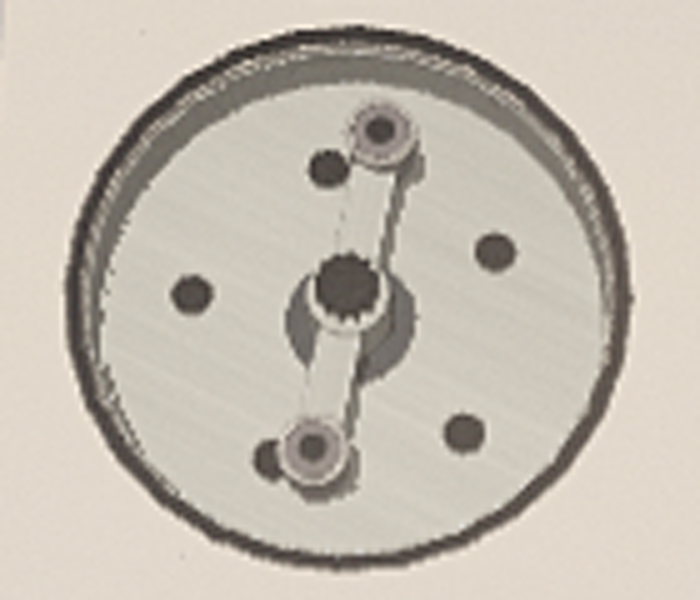

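The crop shows plugs at (328,168), (495,252), (464,433) and (191,295), with the fifth partly hidden at about (273,460). The nut is at (346,287) and the cup tops are at (381,130) and (313,447).

```bash
python3 - <<'E'
from h import *
from scipy.optimize import least_squares
f=lambda L:[((x+.5)/5-.5+225,(y+.5)/5-.5+145) for x,y in L]
P=pix2plane("top",f([(328,168),(495,252),(464,433),(273,460),(191,295)]),.107)[:,:2]
C=pix2plane("top",f([(381,130),(313,447)]),.158)[:,:2]; N=pix2plane("top",f([(346,287)]),.169)[0,:2]
def r(p):
    a=p[2]-np.deg2rad(72)*np.arange(5)
    return (np.c_[p[0]+.075*np.cos(a),p[1]+.075*np.sin(a)]-P).ravel()
s=least_squares(r,[.566,.027,0]);print(s.x,np.rad2deg(s.x[2]),s.fun.round(4))
print("nut",N,"cups",C,C.mean(0),np.linalg.norm(C[0]-C[1]),np.rad2deg(np.arctan2(*(C[0]-C[1])[::-1])))
a=np.rad2deg(s.x[2])-72*np.arange(5);print(a)
o=manip.get_obs()
from scipy.spatial.transform import Rotation as Ro
print(Ro.from_quat(o["orientation"]).as_matrix().round(3))
E
```

```text
[0.56204961 0.02712969 0.09785674] 5.606778377902348 [-0.0001 -0.      0.0002 -0.     -0.0001  0.0002 -0.0002 -0.0001  0.0002
 -0.0001]
nut [0.55991993 0.0270792 ] cups [[0.63627292 0.00853132]
 [0.49061962 0.04480625]] [0.56344627 0.02666878] 0.15010246977472644 -13.984993989649501
[   5.60677838  -66.39322162 -138.39322162 -210.39322162 -282.39322162]
[[ 0.892  0.453 -0.   ]
 [ 0.453 -0.892 -0.   ]
 [-0.     0.    -1.   ]]
```

Request:
drive_tool(
  commands=[0, 4.2, -2.35, 0, 0, 0, 4.2, -2.35, 0, 0, 0, 4.2, -2.35, 0, 0, 0, 4.2, -2.35, 0, 0, 0, 4.2, -2.35, 0, 0, 0, 4.2, -2.35, 0, 0, 0, 4.2, -2.35, 0, 0, 0, 4.2, -2.35, 0, 0, 0, 4.2, -2.35, 0, 0, 0, 4.2, -2.35, 0, 0, 0, 4.2, -2.35, 0, 0, 0, 4.2, -2.35, 0, 0],
  force=40,
)

```text
t: 1.85
tool_pos: [0.5942, -0.0535, 0.4049]
orientation: [0.973, 0.233, 0.0, 0.0]
wrist_force: [-0.1, -0.2, 1.0]
grip_width: 0.0
grasp_force: 0.0
```

Request:
drive_tool(
  commands=[0, 2.85, -1.5, 0, 0, 0, 0, 0, 0, 0.1452, 0, 0, 0, 0, 0.1452, 0, 0, 0, 0, 0.1452, 0, 0, 0, 0, 0.1452, 0, 0, 0, 0, 0.1452, 0, 0, 0, 0, 0.1452, 0, 0, 0, 0, 0.1452, 0, 0, 0, 0, 0.1452, 0, 0, 0, 0, 0.1452, 0, 0, 0, 0, 0, 0, 0, 0, 0, 0],
)

```text
t: 3.05
tool_pos: [0.612, -0.0291, 0.4047]
orientation: [0.915, -0.404, 0.0, -0.0]
wrist_force: [-0.4, -0.2, -0.9]
grip_width: -0.0002
grasp_force: 0.0
```

```bash
cat >> h.py <<'E'
C=np.array([.5620,.0271])
def st():
    from scipy.spatial.transform import Rotation as Ro
    o=manip.get_obs();M=Ro.from_quat(o["orientation"]).as_matrix();p=o["tool_pos"]
    d=p[:2]-C;a=np.arctan2(d[1],d[0])
    f=o["wrist_force"]
    print("t",round(o["t"],2),"pos",p.round(4),"r",round(np.hypot(*d),4),"phi",np.rad2deg(a).round(2),"xang",np.rad2deg(np.arctan2(M[1,0],M[0,0])).round(2),"zt",M[:,2].round(3),"F",f.round(2),"Ftool",(M.T@f).round(2),"j",o["joints"].round(2),"w",round(o["grip_width"],4))
    return o,M
E
python3 - <<'E'
from h import *
st(); im=manip.camera("scene");cv2.imwrite("pics/s1.png",cv2.resize(im[120:340,250:470],None,fx=2.6,fy=2.6))
E
```

```text
t 3.05 pos [ 0.612  -0.0291  0.4047] r 0.0752 phi -48.33 xang -47.7 zt [ 0. -0. -1.] F [-0.38 -0.18 -0.9 ] Ftool [-0.13  0.4   0.9 ] j [-0.13  0.16  1.45  0.    1.53  2.27] w -0.0002
```

View pics/s1.png

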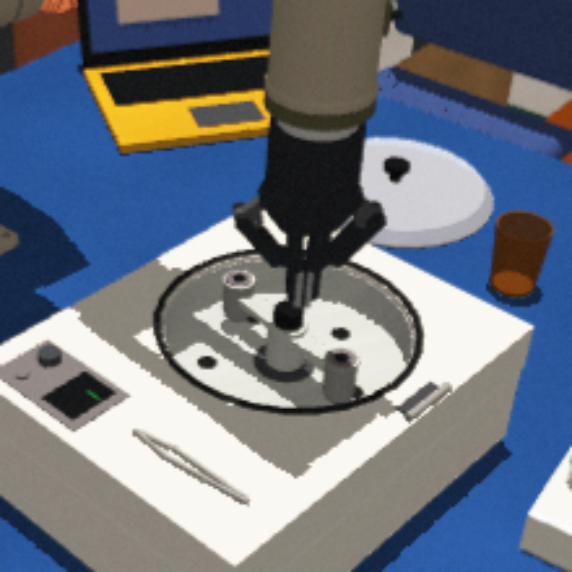

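The crop shows the shut fingertip at about (300,318), which is full-image (365,242). The knuckles sit well above it. The cups are at (238,280) and (345,358), and the raised plug can't be picked out by eye.

```bash
python3 -c "
from h import *
print(proj('scene',[[.612,-.0291,z] for z in(.245,.232,.219)]))"
```

```text
[[365.42407774 231.41155717]
 [364.98557421 236.1293028 ]
 [364.55387809 240.77749508]]
```

Request:
drive_tool(
  commands=[0, 0, 0, 3.8, 0.01, 0, 0, 0, 3.6, 0, 0, 0, 0, 2.0, 0, 0, 0, 0, 0, 0],
)

```text
t: 3.5
tool_pos: [0.6104, -0.0289, 0.3063]
orientation: [0.912, -0.41, -0.003, 0.001]
wrist_force: [-0.6, -0.5, -0.1]
grip_width: -0.0
grasp_force: 0.0
```

Request:
drive_tool(
  commands=[0, -0.0046, -0.2617, 0, -0.0349, 0, -0.0046, -0.2617, 0, -0.0349, 0, -0.0046, -0.2617, 0, -0.0349, 0, -0.0046, -0.2617, 0, -0.0349, 0, -0.0046, -0.2617, 0, -0.0349, 0, -0.0103, -0.3925, 0, -0.05236, 0, -0.0103, -0.3925, 0, -0.05236, 0, -0.0103, -0.3925, 0, -0.05236],
)

```text
t: 4.3
tool_pos: [0.6283, -0.01, 0.313]
orientation: [0.968, -0.253, 0.001, -0.0]
wrist_force: [0.4, -1.2, -0.8]
grip_width: -0.0004
grasp_force: 0.4
```

```bash
python3 - <<'E'
from h import *
st(); im=manip.camera("scene");x0,y0=290,200
cv2.imwrite("pics/s2.png",cv2.resize(im[y0:y0+100,x0:x0+140],None,fx=5,fy=5,interpolation=cv2.INTER_CUBIC))
for a in range(-20,6,4):
  for s in (0,180):
    r=np.deg2rad(a+s); print(a,s,((proj("scene",[[C[0]+.075*np.cos(r),C[1]+.075*np.sin(r),.159]])-[x0,y0])*5).round(0),end=" ")
E
```

```text
t 4.3 pos [ 0.6283 -0.01    0.313 ] r 0.076 phi -29.2 xang -29.29 zt [ 0.003 -0.001 -1.   ] F [ 0.37 -1.16 -0.79] Ftool [0.89 0.84 0.8 ] j [-0.1   0.26  1.51 -0.    1.37  1.98] w -0.0004
-20 0 [[437. 294.]] -20 180 [[265. 131.]] -16 0 [[446. 290.]] -16 180 [[257. 134.]] -12 0 [[454. 286.]] -12 180 [[249. 137.]] -8 0 [[462. 282.]] -8 180 [[241. 141.]] -4 0 [[469. 277.]] -4 180 [[234. 145.]] 0 0 [[476. 272.]] 0 180 [[227. 149.]] 4 0 [[482. 267.]] 4 180 [[221. 154.]]
```

View pics/s2.png

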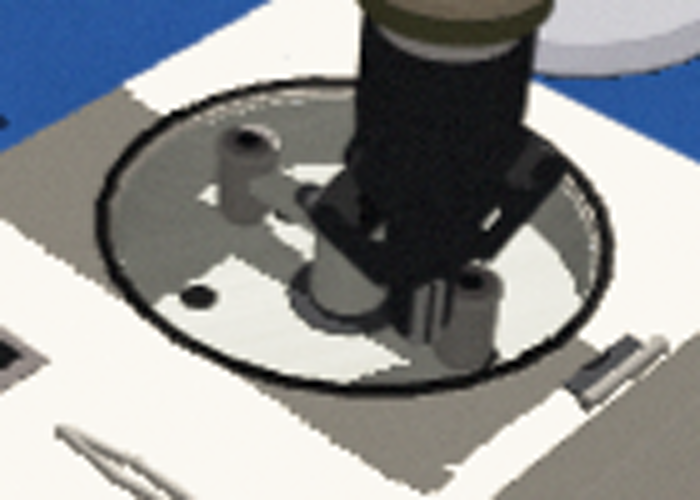

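The cup sits about 23° ahead of the finger, so the contact is as planned. Next I sweep past the first plug (5.6°), sampling on each side of its centre.

Request:
drive_tool(
  commands=[0, -0.0103, -0.3925, 0, -0.05236, 0, -0.0103, -0.3925, 0, -0.05236, 0, -0.0103, -0.3925, 0, -0.05236],
)

```text
t: 4.65
tool_pos: [0.6332, 0.0006, 0.3127]
orientation: [0.984, -0.177, 0.001, 0.0]
wrist_force: [-0.1, -1.5, 0.5]
grip_width: -0.0
grasp_force: 0.4
```

Request:
drive_tool(
  commands=[0, -0.0103, -0.3925, 0, -0.05236, 0, -0.0103, -0.3925, 0, -0.05236],
)

```text
t: 4.85
tool_pos: [0.6356, 0.0082, 0.3127]
orientation: [0.992, -0.125, 0.001, 0.0]
wrist_force: [-0.7, -1.3, 0.1]
grip_width: 0.0001
grasp_force: 0.4
```

Request:
drive_tool(
  commands=[0, -0.0103, -0.3925, 0, -0.05236, 0, -0.0103, -0.3925, 0, -0.05236, 0, -0.0103, -0.3925, 0, -0.05236, 0, -0.0103, -0.3925, 0, -0.05236, 0, -0.0103, -0.3925, 0, -0.05236, 0, -0.0103, -0.3925, 0, -0.05236],
)

```text
t: 5.45
tool_pos: [0.6378, 0.0315, 0.3127]
orientation: [1.0, 0.032, 0.001, 0.0]
wrist_force: [1.3, -0.7, 1.1]
grip_width: 0.0001
grasp_force: 0.4
```

Request:
drive_tool(
  commands=[0, -0.0103, -0.3925, 0, -0.05236, 0, -0.0103, -0.3925, 0, -0.05236, 0, -0.0103, -0.3925, 0, -0.05236, 0, -0.0103, -0.3925, 0, -0.05236],
)

```text
t: 5.85
tool_pos: [0.6352, 0.047, 0.3127]
orientation: [0.991, 0.136, 0.001, 0.0]
wrist_force: [0.6, -1.1, -0.2]
grip_width: 0.0001
grasp_force: 0.4
```

Request:
drive_tool(
  commands=[0, -0.0103, -0.3925, 0, -0.05236, 0, -0.0103, -0.3925, 0, -0.05236],
)

```text
t: 6.05
tool_pos: [0.6327, 0.0545, 0.3127]
orientation: [0.982, 0.188, 0.001, 0.0]
wrist_force: [0.6, -0.5, -0.3]
grip_width: 0.0004
grasp_force: 0.4
```

```bash
python3 -c "
from h import *
st()"
```

```text
t 6.05 pos [0.6327 0.0545 0.3127] r 0.0758 phi 21.18 xang 21.62 zt [ 0.003 -0.    -1.   ] F [ 0.55 -0.46 -0.32] Ftool [0.34 0.63 0.33] j [ 0.01  0.28  1.49 -0.    1.37  1.2 ] w 0.0004
```

The first two plugs run free. I'll carry on to the next two.

Request:
drive_tool(
  commands=[0, -0.0103, -0.3925, 0, -0.05236, 0, -0.0103, -0.3925, 0, -0.05236, 0, -0.0103, -0.3925, 0, -0.05236, 0, -0.0103, -0.3925, 0, -0.05236, 0, -0.0103, -0.3925, 0, -0.05236, 0, -0.0103, -0.3925, 0, -0.05236, 0, -0.0103, -0.3925, 0, -0.05236, 0, -0.0103, -0.3925, 0, -0.05236, 0, -0.0103, -0.3925, 0, -0.05236, 0, -0.0103, -0.3925, 0, -0.05236],
)

```text
t: 7.05
tool_pos: [0.6095, 0.0856, 0.3126]
orientation: [0.9, 0.435, 0.001, 0.001]
wrist_force: [0.3, -2.0, 0.2]
grip_width: -0.0003
grasp_force: 0.5
```

Request:
drive_tool(
  commands=[0, -0.0103, -0.3925, 0, -0.05236, 0, -0.0103, -0.3925, 0, -0.05236],
)

```text
t: 7.25
tool_pos: [0.6031, 0.0902, 0.3127]
orientation: [0.876, 0.482, 0.001, 0.001]
wrist_force: [0.4, -0.5, 0.4]
grip_width: 0.0005
grasp_force: 0.5
```

Request:
drive_tool(
  commands=[0, -0.0103, -0.3925, 0, -0.05236, 0, -0.0103, -0.3925, 0, -0.05236, 0, -0.0103, -0.3925, 0, -0.05236, 0, -0.0103, -0.3925, 0, -0.05236, 0, -0.0103, -0.3925, 0, -0.05236, 0, -0.0103, -0.3925, 0, -0.05236, 0, -0.0103, -0.3925, 0, -0.05236, 0, -0.0103, -0.3925, 0, -0.05236, 0, -0.0103, -0.3925, 0, -0.05236, 0, -0.0103, -0.3925, 0, -0.05236],
)

```text
t: 8.25
tool_pos: [0.5662, 0.1019, 0.3127]
orientation: [0.722, 0.692, 0.001, 0.001]
wrist_force: [0.9, -0.4, -1.2]
grip_width: 0.0002
grasp_force: 0.5
```

Request:
drive_tool(
  commands=[0, -0.0103, -0.3925, 0, -0.05236, 0, -0.0103, -0.3925, 0, -0.05236],
)

```text
t: 8.45
tool_pos: [0.5583, 0.1018, 0.3127]
orientation: [0.684, 0.729, 0.001, 0.001]
wrist_force: [1.1, -0.2, -0.4]
grip_width: -0.0004
grasp_force: 0.5
```

```bash
python3 -c "
from h import *
st()"
```

```text
t 8.45 pos [0.5583 0.1018 0.3127] r 0.0748 phi 92.83 xang 93.62 zt [ 0.003  0.    -1.   ] F [ 1.14 -0.16 -0.4 ] Ftool [-0.24  1.12  0.4 ] j [ 0.09  0.1   1.69 -0.    1.35  0.03] w -0.0004
```

Request:
drive_tool(
  commands=[0, -0.0103, -0.3925, 0, -0.05236, 0, -0.0103, -0.3925, 0, -0.05236, 0, -0.0103, -0.3925, 0, -0.05236, 0, -0.0103, -0.3925, 0, -0.05236, 0, -0.0103, -0.3925, 0, -0.05236, 0, -0.0103, -0.3925, 0, -0.05236, 0, -0.0103, -0.3925, 0, -0.05236],
)

```text
t: 9.15
tool_pos: [0.5318, 0.0953, 0.3127]
orientation: [0.54, 0.842, 0.001, 0.001]
wrist_force: [1.1, -0.4, -0.2]
grip_width: -0.0002
grasp_force: 0.5
```

Request:
drive_tool(
  commands=[0, -0.0103, -0.3925, 0, -0.05236, 0, -0.0103, -0.3925, 0, -0.05236, 0, -0.0103, -0.3925, 0, -0.05236],
)

```text
t: 9.45
tool_pos: [0.5222, 0.0902, 0.3131]
orientation: [0.472, 0.881, 0.002, 0.002]
wrist_force: [9.1, 6.6, -4.8]
grip_width: 0.0
grasp_force: 5.7
```

Request:
drive_tool(
  commands=[0, -0.0103, -0.3925, 0, -0.05236],
)

```text
t: 9.55
tool_pos: [0.5189, 0.088, 0.313]
orientation: [0.449, 0.894, 0.002, 0.002]
wrist_force: [6.1, 3.3, -2.3]
grip_width: -0.0
grasp_force: 3.5
```

Request:
drive_tool(
  commands=[0, -0.0103, -0.3925, 0, -0.05236],
)

```text
t: 9.65
tool_pos: [0.5156, 0.0854, 0.3129]
orientation: [0.425, 0.905, 0.002, 0.002]
wrist_force: [2.6, 1.4, -2.3]
grip_width: -0.0
grasp_force: 1.6
```

```bash
python3 - <<'E'
from h import *
st(); im=manip.camera("scene");x0,y0=290,200
cv2.imwrite("pics/s3.png",cv2.resize(im[y0:y0+100,x0:x0+140],None,fx=5,fy=5,interpolation=cv2.INTER_CUBIC))
for a in (145,150,155,160):
  for s in (0,180):
    r=np.deg2rad(a+s); print(a,s,((proj("scene",[[C[0]+.075*np.cos(r),C[1]+.075*np.sin(r),.159]])-[x0,y0])*5).round(0),end=" ")
E
```

```text
t 9.65 pos [0.5156 0.0854 0.3129] r 0.0745 phi 128.52 xang 129.65 zt [ 0.005  0.001 -1.   ] F [ 2.58  1.36 -2.3 ] Ftool [-0.6   2.84  2.32] j [ 0.07 -0.02  1.81  0.    1.34 -0.63] w -0.0
145 0 [[300. 123.]] 145 180 [[400. 304.]] 150 0 [[288. 125.]] 150 180 [[413. 301.]] 155 0 [[276. 127.]] 155 180 [[425. 298.]] 160 0 [[265. 131.]] 160 180 [[437. 294.]]
```

View pics/s3.png

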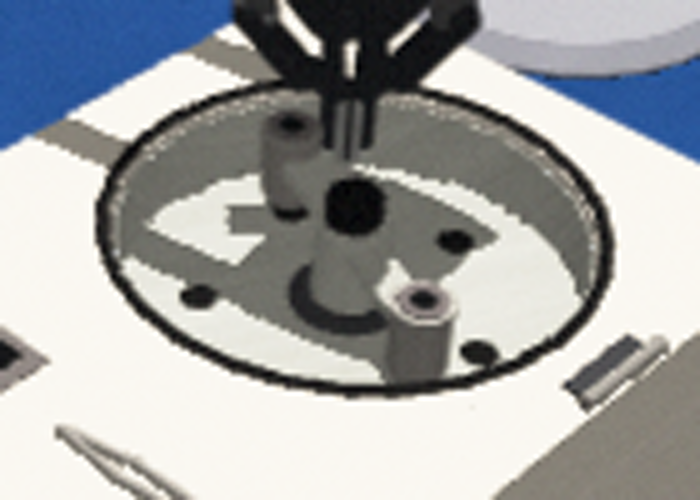

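The drag jumps to about 11 N with cup_a over the plug at 149.6°, at roughly (291,212) in the crop, and nowhere else. I'll push the cup clear, about 55° past, then bring the finger back over that plug.

Request:
drive_tool(
  commands=[0, -0.0103, -0.3925, 0, -0.05236, 0, -0.0103, -0.3925, 0, -0.05236, 0, -0.0103, -0.3925, 0, -0.05236, 0, -0.0103, -0.3925, 0, -0.05236, 0, -0.0103, -0.3925, 0, -0.05236, 0, -0.0103, -0.3925, 0, -0.05236, 0, -0.0103, -0.3925, 0, -0.05236, 0, -0.0103, -0.3925, 0, -0.05236, 0, -0.0103, -0.3925, 0, -0.05236],
)

```text
t: 10.6
tool_pos: [0.494, 0.0569, 0.3123]
orientation: [0.203, 0.979, 0.0, 0.001]
wrist_force: [1.1, -0.1, 0.7]
grip_width: 0.0002
grasp_force: 0.5
```

Request:
drive_tool(
  commands=[0, -0.0103, -0.3925, 0, -0.05236, 0, -0.0103, -0.3925, 0, -0.05236, 0, -0.0103, -0.3925, 0, -0.05236, 0, -0.0103, -0.3925, 0, -0.05236, 0, -0.0103, -0.3925, 0, -0.05236, 0, -0.0103, -0.3925, 0, -0.05236, 0, -0.0103, -0.3925, 0, -0.05236, 0, -0.005, -0.25, 0, -0.034, 0, -0.001, -0.1, 0, -0.0134],
)

```text
t: 11.5
tool_pos: [0.4878, 0.0267, 0.3121]
orientation: [-0.002, 1.0, -0.0, 0.001]
wrist_force: [1.0, 0.8, 1.2]
grip_width: 0.0
grasp_force: 0.4
```

Request:
drive_tool(
  commands=[0, -0.005, 0.3, 0, 0.04, 0, -0.0345, 0.719, 0, 0.096, 0, -0.0345, 0.719, 0, 0.096, 0, -0.0345, 0.719, 0, 0.096, 0, -0.0345, 0.719, 0, 0.096, 0, -0.0345, 0.719, 0, 0.096, 0, 0, 0, 0, 0, 0, 0, 0, 0, 0],
)

```text
t: 12.3
tool_pos: [0.4972, 0.0642, 0.3111]
orientation: [0.254, 0.967, -0.0, 0.0]
wrist_force: [0.4, -0.8, -0.2]
grip_width: 0.0003
grasp_force: 0.0
```

```bash
python3 - <<'E'
from h import *
o,M=st()
a=np.deg2rad(149.6);T=C+.075*np.array([np.cos(a),np.sin(a)])
print(T,"tool shift cm",(M.T@np.r_[T-o["tool_pos"][:2],0]*100).round(2))
im=manip.camera("scene");x0,y0=290,200
cv2.imwrite("pics/s4.png",cv2.resize(im[y0:y0+100,x0:x0+140],None,fx=5,fy=5,interpolation=cv2.INTER_CUBIC))
E
```

```text
t 12.3 pos [0.4972 0.0642 0.3111] r 0.0747 phi 150.21 xang 150.55 zt [ 0. -0. -1.] F [ 0.4  -0.82 -0.22] Ftool [-0.75 -0.52  0.22] j [ 0.03 -0.07  1.87 -0.    1.35 -1.03] w 0.0003
[0.49731147 0.06505253] tool shift cm [ 0.03  0.08 -0.  ]
```

View pics/s4.png

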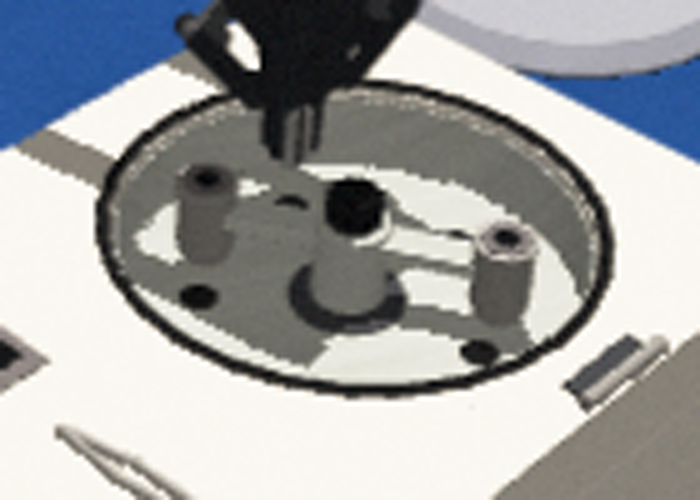

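Request:
drive_tool(
  commands=[0, 0.03, 0.08, 0.6, 0, 0, 0, 0, 0.6, 0, 0, 0, 0, 0.1, 0, 0, 0, 0, 0, 0],
)

```text
t: 12.75
tool_pos: [0.497, 0.0649, 0.297]
orientation: [0.255, 0.967, -0.0, -0.001]
wrist_force: [-0.1, 0.2, 0.1]
grip_width: -0.0001
grasp_force: 0.0
```

Request:
drive_tool(
  commands=[0, 0, 0, 0.1, 0, 0, 0, 0, 0.1, 0],
)

```text
t: 12.95
tool_pos: [0.4974, 0.065, 0.2958]
orientation: [0.256, 0.967, 0.0, 0.0]
wrist_force: [0.5, 0.4, -0.7]
grip_width: 0.0003
grasp_force: 0.0
```

Request:
drive_tool(
  commands=[0, 0, 0, 0.1, 0, 0, 0, 0, 0, 0],
)

```text
t: 13.15
tool_pos: [0.4972, 0.065, 0.2946]
orientation: [0.256, 0.967, -0.0, -0.0]
wrist_force: [-0.2, 0.9, -0.2]
grip_width: 0.0001
grasp_force: 0.0
```

Request:
drive_tool(
  commands=[0, 0, 0, 0.2, 0, 0, 0, 0, 0.1, 0, 0, 0, 0, 0.1, 0],
)

```text
t: 13.45
tool_pos: [0.4972, 0.065, 0.2906]
orientation: [0.256, 0.967, -0.0, -0.0]
wrist_force: [-0.2, 0.2, 0.1]
grip_width: -0.0
grasp_force: 0.0
```

Request:
drive_tool(
  commands=[0, 0, 0, 0.1, 0, 0, 0, 0, 0.1, 0, 0, 0, 0, 0.1, 0],
)

```text
t: 13.75
tool_pos: [0.4973, 0.0651, 0.2876]
orientation: [0.256, 0.967, 0.0, -0.0]
wrist_force: [0.2, 0.5, -0.7]
grip_width: 0.0001
grasp_force: 0.0
```

Request:
drive_tool(
  commands=[0, 0, 0, 0.1, 0, 0, 0, 0, 0.05, 0, 0, 0, 0, 0, 0],
)

```text
t: 14.05
tool_pos: [0.4972, 0.065, 0.2861]
orientation: [0.256, 0.967, -0.0, -0.0]
wrist_force: [0.9, -0.2, -0.5]
grip_width: -0.0001
grasp_force: 0.0
```

Request:
drive_tool(
  commands=[0, 0, 0, 0.1, 0, 0, 0, 0, 0, 0],
)

```text
t: 14.25
tool_pos: [0.4972, 0.065, 0.2851]
orientation: [0.256, 0.967, -0.0, -0.0]
wrist_force: [1.1, -0.2, 0.3]
grip_width: -0.0005
grasp_force: 0.0
```

Request:
drive_tool(
  commands=[0, 0, 0, 0.1, 0, 0, 0, 0, 0, 0],
)

```text
t: 14.45
tool_pos: [0.4972, 0.065, 0.2841]
orientation: [0.256, 0.967, -0.0, -0.0]
wrist_force: [0.5, -0.5, -0.2]
grip_width: 0.0004
grasp_force: 0.0
```

Request:
drive_tool(
  commands=[0, 0, 0, 0.07, 0, 0, 0, 0, 0, 0],
)

```text
t: 14.65
tool_pos: [0.4972, 0.0651, 0.2834]
orientation: [0.256, 0.967, -0.0, -0.0]
wrist_force: [-0.2, -0.0, 0.1]
grip_width: 0.0002
grasp_force: 0.0
```

Request:
drive_tool(
  commands=[0, 0, 0, 0.07, 0, 0, 0, 0, 0, 0],
)

```text
t: 14.85
tool_pos: [0.4973, 0.0651, 0.2831]
orientation: [0.256, 0.967, 0.0, 0.0]
wrist_force: [-1.3, -1.1, 1.7]
grip_width: 0.0001
grasp_force: 1.0
```

Request:
drive_tool(
  commands=[0, 0, 0, 0.07, 0, 0, 0, 0, 0, 0],
)

```text
t: 15.05
tool_pos: [0.4974, 0.0651, 0.2829]
orientation: [0.256, 0.967, 0.0, 0.0]
wrist_force: [-3.9, -0.2, 7.5]
grip_width: 0.0002
grasp_force: 3.7
```

Request:
drive_tool(
  commands=[0, 0, 0, 0.07, 0, 0, 0, 0, 0, 0],
)

```text
t: 15.25
tool_pos: [0.4974, 0.0651, 0.2826]
orientation: [0.255, 0.967, 0.0, 0.0]
wrist_force: [-6.1, -0.2, 11.7]
grip_width: -0.0001
grasp_force: 5.7
```

Request:
drive_tool(
  commands=[0, 0, 0, 0.07, 0, 0, 0, 0, 0, 0],
)

```text
t: 15.45
tool_pos: [0.4974, 0.0651, 0.2821]
orientation: [0.255, 0.967, 0.0, 0.0]
wrist_force: [-5.9, -0.3, 12.7]
grip_width: 0.0001
grasp_force: 6.4
```

Request:
drive_tool(
  commands=[0, 0, 0, 0.07, 0, 0, 0, 0, 0, 0],
)

```text
t: 15.65
tool_pos: [0.4974, 0.0651, 0.2814]
orientation: [0.255, 0.967, 0.0, 0.0]
wrist_force: [-6.6, 0.0, 12.8]
grip_width: 0.0001
grasp_force: 6.5
```

Request:
drive_tool(
  commands=[0, 0, 0, 0.05, 0, 0, 0, 0, 0, 0],
)

```text
t: 15.85
tool_pos: [0.4974, 0.0651, 0.281]
orientation: [0.255, 0.967, 0.0, 0.0]
wrist_force: [-6.1, -1.1, 14.0]
grip_width: 0.0002
grasp_force: 6.7
```

It's sliding at the friction load, so I'll keep going down to the stop.

Request:
drive_tool(
  commands=[0, 0, 0, 0.05, 0, 0, 0, 0, 0, 0],
)

```text
t: 16.05
tool_pos: [0.4974, 0.0651, 0.2805]
orientation: [0.255, 0.967, 0.0, 0.0]
wrist_force: [-6.3, -0.1, 13.3]
grip_width: 0.0
grasp_force: 6.7
```

Request:
drive_tool(
  commands=[0, 0, 0, 0.05, 0, 0, 0, 0, 0, 0],
)

```text
t: 16.25
tool_pos: [0.4974, 0.0651, 0.28]
orientation: [0.255, 0.967, 0.0, 0.0]
wrist_force: [-6.1, -0.3, 13.7]
grip_width: -0.0001
grasp_force: 7.0
```

Request:
drive_tool(
  commands=[0, 0, 0, 0.05, 0, 0, 0, 0, 0, 0],
)

```text
t: 16.45
tool_pos: [0.4975, 0.0651, 0.2799]
orientation: [0.255, 0.967, 0.0, 0.0]
wrist_force: [-9.6, -0.3, 17.4]
grip_width: -0.0003
grasp_force: 8.9
```

Request:
drive_tool(
  commands=[0, 0, 0, 0.05, 0, 0, 0, 0, 0, 0],
)

```text
t: 16.65
tool_pos: [0.4975, 0.0651, 0.2799]
orientation: [0.255, 0.967, 0.0, 0.0]
wrist_force: [-10.4, -0.3, 21.8]
grip_width: -0.0001
grasp_force: 10.8
```

Request:
drive_tool(
  commands=[0, 0, 0, 0.03, 0, 0, 0, 0, 0, 0],
)

```text
t: 16.85
tool_pos: [0.4975, 0.0651, 0.2798]
orientation: [0.255, 0.967, 0.0, 0.0]
wrist_force: [-12.2, 0.2, 24.7]
grip_width: -0.0003
grasp_force: 12.0
```

The plug is home against its stop at 25 N. Now I'll lift and move across to the ccw side of cup_b. Pushing cup_b clockwise brings cup_a back over the pressed plug.

Request:
drive_tool(
  commands=[0, 0, 0, -0.4, 0, 0, 0, 0, -4.3, 0, 0, 0, 0, -4.5, 0, 0, -2.43, 2.46, 0, 0, 0, -2.43, 2.46, 0, 0, 0, -2.43, 2.46, 0, 0],
)

```text
t: 17.45
tool_pos: [0.5983, 0.0935, 0.3699]
orientation: [0.256, 0.967, 0.0, 0.001]
wrist_force: [0.3, 0.2, 0.3]
grip_width: 0.0002
grasp_force: 0.0
```

Request:
drive_tool(
  commands=[0, 0, 0, 0, 0.1404, 0, 0, 0, 0, 0.1404, 0, 0, 0, 0, 0.1404, 0, 0, 0, 0, 0.1404, 0, 0, 0, 0, 0.1404, 0, 0, 0, 0, 0.1404, 0, 0, 0, 0, 0.1404, 0, 0, 0, 0, 0.1404, 0, 0, 0, 0, 0.1404, 0, 0, 0, 0, 0.1404, 0, 0, 0, 0, 0.1404, 0, 0, 0, 0, 0],
)

```text
t: 18.65
tool_pos: [0.5971, 0.0932, 0.3688]
orientation: [0.858, 0.513, -0.0, -0.0]
wrist_force: [-0.0, -0.4, 0.2]
grip_width: 0.0004
grasp_force: 0.0
```

```bash
python3 - <<'E'
from h import *
st(); im=manip.camera("scene");x0,y0=290,200
cv2.imwrite("pics/s5.png",cv2.resize(im[y0:y0+100,x0:x0+140],None,fx=5,fy=5,interpolation=cv2.INTER_CUBIC))
for a in (15,20,25,30):
  for s in (0,180):
    r=np.deg2rad(a+s); print(a,s,((proj("scene",[[C[0]+.075*np.cos(r),C[1]+.075*np.sin(r),.159]])-[x0,y0])*5).round(0),end=" ")
E
```

```text
t 18.65 pos [0.5971 0.0932 0.3688] r 0.0748 phi 62.03 xang 61.77 zt [-0. -0. -1.] F [-0.03 -0.4   0.21] Ftool [-0.37  0.17 -0.21] j [0.07 0.16 1.52 0.   1.46 0.56] w 0.0004
15 0 [[494. 251.]] 15 180 [[207. 168.]] 20 0 [[498. 243.]] 20 180 [[202. 176.]] 25 0 [[500. 235.]] 25 180 [[199. 183.]] 30 0 [[501. 227.]] 30 180 [[196. 191.]]
```

View pics/s5.png

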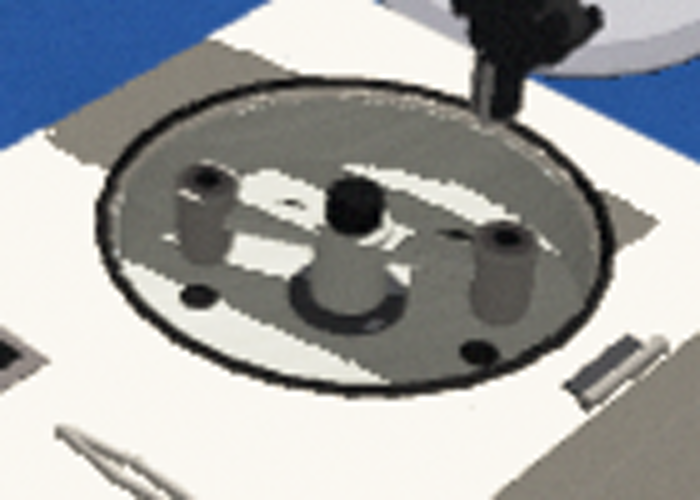

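Request:
drive_tool(
  commands=[0, 0, 0, 3.0, 0, 0, 0, 0, 2.4, 0, 0, 0, 0, 0.4, 0, 0, 0, 0, 0, 0],
)

```text
t: 19.1
tool_pos: [0.5967, 0.0932, 0.3103]
orientation: [0.857, 0.515, -0.001, -0.001]
wrist_force: [0.8, 0.3, -0.1]
grip_width: -0.0002
grasp_force: 0.0
```

Request:
drive_tool(
  commands=[0, -0.0103, 0.3925, 0, 0.05236, 0, -0.0103, 0.3925, 0, 0.05236, 0, -0.0046, 0.2617, 0, 0.0349, 0, -0.0046, 0.2617, 0, 0.0349, 0, -0.0046, 0.2617, 0, 0.0349, 0, -0.0046, 0.2617, 0, 0.0349, 0, -0.0046, 0.2617, 0, 0.0349, 0, -0.0103, 0.3925, 0, 0.05236, 0, -0.0103, 0.3925, 0, 0.05236, 0, -0.0103, 0.3925, 0, 0.05236],
)

```text
t: 20.1
tool_pos: [0.6226, 0.0722, 0.3136]
orientation: [0.949, 0.316, 0.002, 0.0]
wrist_force: [-0.4, 1.3, 0.1]
grip_width: -0.0002
grasp_force: 0.4
```

Request:
drive_tool(
  commands=[0, -0.0103, 0.3925, 0, 0.05236, 0, -0.0103, 0.3925, 0, 0.05236, 0, -0.0103, 0.3925, 0, 0.05236, 0, -0.0103, 0.3925, 0, 0.05236, 0, -0.0103, 0.3925, 0, 0.05236, 0, -0.0103, 0.3925, 0, 0.05236, 0, -0.0103, 0.3925, 0, 0.05236, 0, -0.0103, 0.3925, 0, 0.05236, 0, -0.0103, 0.3925, 0, 0.05236, 0, -0.0103, 0.3925, 0, 0.05236, 0, -0.0103, 0.3925, 0, 0.05236],
)

```text
t: 21.2
tool_pos: [0.6374, 0.0321, 0.3136]
orientation: [0.999, 0.034, 0.002, -0.0]
wrist_force: [0.2, -0.0, -0.5]
grip_width: -0.0
grasp_force: 0.4
```

```bash
python3 -c "
from h import *
st()"
```

```text
t 21.2 pos [0.6374 0.0321 0.3136] r 0.0756 phi 3.8 xang 3.89 zt [ 0.003  0.    -1.   ] F [ 0.2  -0.02 -0.52] Ftool [0.2  0.03 0.52] j [-0.03  0.29  1.48  0.    1.37  1.47] w -0.0
```

Now through the plug position (finger at about -8°), sampling as I go.

Request:
drive_tool(
  commands=[0, -0.0103, 0.3925, 0, 0.05236, 0, -0.0103, 0.3925, 0, 0.05236],
)

```text
t: 21.4
tool_pos: [0.6375, 0.0242, 0.3137]
orientation: [1.0, -0.018, 0.002, -0.0]
wrist_force: [0.7, 0.7, -0.4]
grip_width: 0.0001
grasp_force: 0.4
```

Request:
drive_tool(
  commands=[0, -0.0103, 0.3925, 0, 0.05236],
)

```text
t: 21.5
tool_pos: [0.6373, 0.0203, 0.3137]
orientation: [0.999, -0.045, 0.002, -0.0]
wrist_force: [0.5, 1.4, -0.5]
grip_width: -0.0001
grasp_force: 0.4
```

Request:
drive_tool(
  commands=[0, -0.0103, 0.3925, 0, 0.05236],
)

```text
t: 21.6
tool_pos: [0.6368, 0.0165, 0.3137]
orientation: [0.997, -0.071, 0.002, -0.0]
wrist_force: [-0.1, 1.3, 0.5]
grip_width: -0.0003
grasp_force: 0.4
```

Request:
drive_tool(
  commands=[0, -0.0103, 0.3925, 0, 0.05236],
)

```text
t: 21.7
tool_pos: [0.6361, 0.0126, 0.3137]
orientation: [0.995, -0.097, 0.002, -0.0]
wrist_force: [0.6, 0.5, -1.3]
grip_width: -0.0004
grasp_force: 0.5
```

Request:
drive_tool(
  commands=[0, -0.0103, 0.3925, 0, 0.05236],
)

```text
t: 21.8
tool_pos: [0.6352, 0.0087, 0.3137]
orientation: [0.992, -0.123, 0.002, -0.0]
wrist_force: [-1.2, 0.8, 0.7]
grip_width: 0.0002
grasp_force: 0.5
```

Request:
drive_tool(
  commands=[0, -0.0103, 0.3925, 0, 0.05236, 0, -0.0103, 0.3925, 0, 0.05236, 0, -0.0103, 0.3925, 0, 0.05236, 0, -0.005, 0.25, 0, 0.034, 0, -0.001, 0.1, 0, 0.0134, 0, 0, 0, 0, 0, 0, 0, -0.2, 0, 0, 0, 0, -0.5, 0, 0, 0, 0, 0, 0, 0],
)

```text
t: 22.7
tool_pos: [0.6326, 0.0014, 0.3112]
orientation: [0.975, -0.223, 0.0, -0.0]
wrist_force: [-0.1, 0.2, -0.3]
grip_width: -0.0001
grasp_force: 0.0
```

```bash
python3 - <<'E'
from h import *
st(); im=manip.camera("scene");x0,y0=290,200
cv2.imwrite("pics/s6.png",cv2.resize(im[y0:y0+100,x0:x0+140],None,fx=5,fy=5,interpolation=cv2.INTER_CUBIC))
E
```

```text
t 22.7 pos [0.6326 0.0014 0.3112] r 0.0751 phi -19.99 xang -25.75 zt [ 0.  0. -1.] F [-0.14  0.2  -0.25] Ftool [-0.21 -0.12  0.25] j [-0.08  0.28  1.5   0.    1.37  1.94] w -0.0001
```

View pics/s6.png

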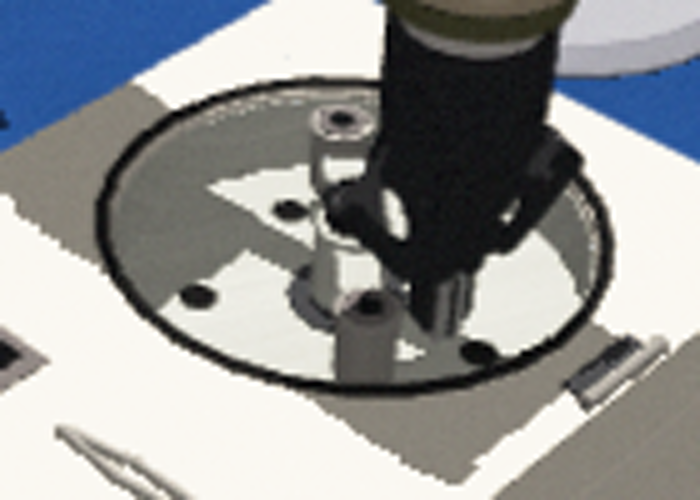

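The drag stayed at baseline the whole way. Cup_a at (340,118) has passed the pressed plug at (290,210). I'll lift clear and hand in.

Request:
drive_tool(
  commands=[0, 0, 0, -2, 0, 0, 0, 0, -4, 0, 0, 0, 0, -4, 0, 0, 0, 0, -2, 0, 0, 0, 0, 0, 0, 0, 0, 0, 0, 0],
)

```text
t: 23.35
tool_pos: [0.6324, 0.0008, 0.4312]
orientation: [0.975, -0.223, 0.0, -0.0]
wrist_force: [-0.6, -0.2, -0.0]
grip_width: 0.0003
grasp_force: 0.0
```

```bash
python3 -c "
from h import *
st(); print(manip.hand_in())"
```

```text
t 23.35 pos [0.6324 0.0008 0.4312] r 0.0752 phi -20.48 xang -25.79 zt [ 0.001 -0.    -1.   ] F [-0.65 -0.15 -0.01] Ftool [-0.52  0.42  0.01] j [-0.08  0.21  1.35 -0.    1.58  1.94] w 0.0003
the job is handed in; nothing more can be done
None
```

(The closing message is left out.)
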